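# Sort two modules and hold the jig's tensioner compressed

### The job

Sort the two black modules by the shape of their tags: seat the one with the round tag in the pass nest on the test jig and the one with the bar tag in the reject nest on the wooden plate, both flat on the nest floors and let go. Then push the jig's sprung tensioner arm back with the fingertips, away from the robot, past its ratchet click and clearly beyond it, and finish while holding it compressed there: do not let go, the pawl alone is not enough. Leave the other things on the bench where they are.

Things in the scene. Friction and masses are not known exactly. Their poses are not given: they have to be found in the camera images.
- module_disc: Pass module: black box housing, 64 mm (own x) x 40 mm (own y) x 30 mm tall, about 120 g, with a round white tag (26 mm disc, 1 mm thick) on its top. Origin at the centre of its underside, z up. Stands loose on the table.
- module_bar: Reject module: the same black housing, 64 mm (own x) x 40 mm (own y) x 30 mm tall, but with a narrow white bar tag (46 x 9 mm, along own x) on its top. Origin at the centre of its underside, z up.
- jig: Test jig: fixed dark steel base plate, 195 x 280 x 12 mm thick, from own x -90 to +105 mm and own y -150 to +130 mm. Origin on the table surface; own +x points away from the robot (turned by up to 0.2 rad). Carries the pass nest near its +y end and the sprung tensioner arm towards its -y end.
- pass_nest (a point): Centre of the floor of the pass nest, the pocket on the jig: 12 mm above the table, inside 72 mm along its x by 48 mm along its y (axes as the jig's), with walls 5 mm thick and 8 mm high above the pocket floor (20 mm above the table). Takes a module lying the long way along x, either way round.
- reject_nest (a point): Centre of the floor of the reject nest, a same-sized pocket (72 mm along its x, 48 mm along its y, floor 12 mm above the table, walls 5 mm thick and 8 mm high above the floor) on a fixed wooden plate 96 x 72 mm standing by itself on the other side of the table from the tensioner arm. Turned by up to 0.4 rad.
- contact_face (a point): Middle of the nest-facing (jig -x) face of the jig's grey contact block, 26 x 36 mm, top 44 mm above the table, at the far (+x) end of the pass nest, 52 mm from the nest's centre at rest. A linkage brings it up to 13 mm closer to the module as the tensioner arm is pushed; it never meets a seated module.
- tensioner (a joint): Swing of the sprung tensioner arm, rad: 0 at rest, growing as its free end is pushed away from the robot (jig +x, clockwise from above); end stop 0.8. A spring pushes back: at the pad about 4 N at 0, 7 N at 0.5, 9 N at 0.8, up to 2 N more while the pawl is lifted. Click at about 0.46; let go after it, the arm rests there on the pawl. Held compressed: above 0.5; 0.65 is the middle.
- pawl (a joint): Travel of the sprung brass pawl slider beside the pivot, m: 0 when down; the arm's tooth lifts it by up to about 6 mm and it drops back to 0 with the click.
- tensioner_pivot (a point): Axis of the tensioner arm, on the jig's top face (12 mm above the table). Axes as the jig's. At rest the arm points along jig +y, leaning 0.32 rad towards the robot (-x).
- push_pad (a point): Middle of the robot-facing face of the black rubber pad at the free end of the tensioner arm; moves with the arm. 110 mm from the pivot, 33 mm above the table. The pad is 30 mm wide along the arm, 14 mm thick, from 16 to 50 mm above the table. Axes: as the jig's at joint value 0, then turned clockwise by the joint value.
- mug: Bystander, loose: white ceramic mug, 80 mm across, 85 mm tall. Origin at its underside. Leave it alone.
- solder_spool: Bystander, loose: metal solder spool lying flat, 56 mm across, 30 mm tall. Origin at its underside. Leave it alone.
- heatsink: Bystander, loose: small finned aluminium heatsink, 26 x 24 x 11 mm. Origin at its underside. Leave it alone.
- flux_jar: Bystander, loose: small jar, 44 mm across, 45 mm tall. Origin at its underside. Leave it alone.
- screwdriver: Bystander, loose: screwdriver, 170 mm long, lying across behind the jig. Origin at its underside. Leave it alone.
- tweezers: Bystander, loose: steel tweezers, 115 mm long, 6 mm high, lying flat. Origin at its underside. Leave it alone.
Not all that is in view belongs to the job. Leave any yellow look-alike of the module_bar alone.

How it is judged:
On the way, in this order (a step that is already met when the one before it is completed fails the run):
1. both modules seated in their nests and let go, with the tensioner arm not yet pushed (horizontal distance between module_disc and pass_nest below 0.008 m and z of module_disc in the frame of pass_nest between -0.004 and 0.004 m and angle between each of module_disc, module_bar's own z axis and vertical below 0.1 rad and linear speed of each of module_disc, module_bar below 0.03 m/s and contact force between each of module_disc, module_bar and the fingers below 0.3 N and horizontal distance between module_bar and reject_nest below 0.008 m and z of module_bar in the frame of reject_nest between -0.004 and 0.004 m and value of joint tensioner below 0.3 rad), for 0.2 s.
2. the tensioner arm pushed back past the click by the fingers (value of joint tensioner above 0.5 rad and value of joint pawl below 0.003 m and contact force between the fingers and tensioner above 2 N), for 0.2 s.
At the end, for the whole second after the job is handed in: Round-tag module in the pass nest, bar-tag module in the reject nest (centre within 8 mm, underside within 4 mm of the floor, level within 0.1 rad, still, released); fingers push the tensioner arm with over 2 N, joint above 0.5 rad and still, pawl dropped (under 3 mm) (all of step 2 and horizontal distance between module_disc and pass_nest below 0.008 m and z of module_disc in the frame of pass_nest between -0.004 and 0.004 m and angle between each of module_disc, module_bar's own z axis and vertical below 0.1 rad and linear speed of each of module_disc, module_bar below 0.03 m/s and contact force between each of module_disc, module_bar and the fingers below 0.3 N and horizontal distance between module_bar and reject_nest below 0.008 m and z of module_bar in the frame of reject_nest between -0.004 and 0.004 m and velocity of joint tensioner between -0.1 and 0.1 rad/s); the arm keeps its last pose, push and grip.
It fails at once if a bystander is moved by more than 30 mm (distance of any of mug, solder_spool, heatsink, flux_jar, screwdriver, tweezers from where it was at the start of the episode above 0.03 m).
It also fails if it takes over 54 s, if anything falls off the work surface, if the arm or the gripper's body presses on something with over 40 N, if the wrist force passes 120 N, or if a joint passes its speed limit or range.

### The arm

A 6-joint arm with a two-finger parallel gripper is mounted at the origin on the work surface. World frame = base frame: x ahead of the robot, y to its left, z up, the work surface at z = 0. Lengths are in m, angles in rad, forces in N, time in s.
With the tool pointing down it reaches from about 0.3 to 0.85 m from the base axis. Payload 5.4 kg.
Tool frame: the origin (TCP) lies between the finger pads; the fingertips stand arm.finger_overhang ahead of it and the grasp point (between the pads) lies 11 mm behind it (arm.finger_overhang is the distance from the TCP to the fingertips, in m); z points along the fingers, y is the line along which they close (so a half turn about z gives the same grasp; the last joint's range is limited). The gripper opens to 85 mm and grips with 20 to 120 N. Pads are 22 mm wide; open, the fingers measure 114 mm over their backs; the gripper's body (76 mm by 85 mm) begins 54 mm behind the grasp point. The pads swing forward as they close: fully open they stand 13 mm farther back than shut.
Start: joints at [-1.381, 0.158, 1.597, -0, 1.386, -0.21], TCP at [0.224, -0.53, 0.239] pointing down, gripper open.
Joint ranges: [-2.91, 2.91], [-0.94, 2.29], [0.18, 2.7], [-1.29, 4.43], [0.17, 2.64], [-3, 3]. Speed limits (rad/s): [2.57, 2.57, 3.14, 3.14, 3.14, 3.14].

### API

Orientations are given as a unit quaternion [w, x, y, z].
In Python, from bench import arm gives the robot as it stands.
- The arm moves only by the shell command python3 -m inch 'ROWS' [FORCE]. ROWS is JSON, one flat list of numbers, 5 for each row, row after row: the closure, from -1 (fully open) to 1 (shut), then the shift along the tool's x, y, z scaled (see below), then the turn about the tool's z scaled (see below). In form: [grip, dx, dy, dz, spin, grip, dx, dy, dz, spin, ...]. A call has 1 to 8 rows; each row is the pose to reach, as a shift and turn from the pose commanded when the call began, along the tool's axes at that moment, turning the shorter way round; what a row does not reach only later rows make up. The controller multiplies each number of a shift by 10 cm and each number of a turn by 180 degrees. A row lasts 1/10 s, in which the tool goes at most 50 mm and 8.59 degrees, less where a joint would pass 70% of its speed; a pose out of reach is approached as far as the arm can. A call with a number of a shift or a turn outside -1 to 1 is refused whole. A call with a gripper value outside its range is refused whole. The fingers move at their own pace and stop on an object; FORCE is the grip in N (left out, the last holds). Time passes only in rows, so rows that repeat a pose let the fingers close. It gives the time, the measured TCP pose, the force, the opening and the grip force at its end, in the units of the state.
- arm.get_obs(): the state, without advancing time (a new reading comes with each control period).
- arm.snapshot(name): name is "scene" or "top" or "wrist"; returns the picture (400x640x3 uint8, red, green, blue); there is no depth.
- arm.calibration(name): a dict with "fx", "fy", "cx", "cy" (pixels), "k1" (the pictures are not rectified: a ray, as slopes to the right and down, at radius r is drawn at 1 + k1 r^2 times it, then the intrinsics apply), "cam_to_world" (4x4, takes a point from camera to world coordinates). Camera axes: x right, y down, z forward; pixel columns grow to the right and rows downward; lengths in m; the calibration is good to about 2 mm. A picture is of the moment at which its call begins: read the wrist's pose just before it. calibration takes no time and is no camera call; for the wrist camera it gives the pose at the moment of the call.
- arm.hand_in(): hands the job in; it is judged then, once.
The state is a dict: "time_s": time; "joints": joint angles; "dq": joint speeds; "effort": joint torques, N m; "position": TCP position; "tool_rot": TCP orientation; "wrist_force": force on the tool from outside, world axes, zero at the start; "wrist_torque": the same for the moment, N m; "grip_width": finger opening in m; "finger_force": force on a finger pad.
Only numpy, scipy, OpenCV 4.12 (cv2) and the standard library are available. Lean on these libraries where they do the work, as an engineer would, in place of code of your own. Each camera call takes 0.05 s, during which the arm holds its last target. There are 200 camera calls.

## Working session

There is one attempt and no reset: what is moved stays moved. The work goes in short steps, Python scripts to look and compute and a shell command to move; the robot and the scene stay as the last step left them, time stands still between calls to the robot, and variables do not carry over. Pictures are saved under pics/ and viewed, at most 10 in all, crops included, and the job is handed in when it is done.

```bash
mkdir -p pics; ls
python3 - <<'E'
from bench import arm
import cv2,numpy as np
for n in("scene","top"):
    im=arm.snapshot(n); cv2.imwrite(f"pics/{n}0.png",im[:,:,::-1])
    c=arm.calibration(n); print(n,c["fx"],c["fy"],c["cx"],c["cy"],c["k1"],np.round(c["cam_to_world"],3).tolist())
print(arm.finger_overhang,arm.get_obs())
E
```

```text
pics
scene 520.6438784933392 520.6438784933392 310.53258827301966 187.88529442638762 0.024735405022151626 [[-0.565, 0.634, -0.528, 1.15], [0.825, 0.441, -0.354, 0.425], [0.008, -0.635, -0.772, 0.943], [0.0, 0.0, 0.0, 1.0]]
top 424.9745024516789 424.9745024516789 316.17800304855564 197.92701193056598 -0.00430758601443563 [[0.02, -0.997, 0.08, 0.475], [-1.0, -0.02, 0.003, 0.012], [-0.001, -0.08, -0.997, 0.886], [0.0, 0.0, 0.0, 1.0]]
0.008 {'time_s': 0.1, 'joints': array([-1.38110920e+00,  1.58997451e-01,  1.59809879e+00,  3.97046052e-05,
        1.38618658e+00, -2.10112203e-01]), 'dq': array([-0.00015133,  0.00013508, -0.00291232,  0.00081106,  0.00132858,
       -0.00027603]), 'effort': array([ 1.27406194e-03, -3.96992397e+01, -3.32336140e+01, -1.43588672e-04,
        4.21339675e-03, -3.90287440e-06]), 'position': array([ 0.22369448, -0.52914165,  0.23841269]), 'tool_rot': array([-8.44839472e-04,  9.80086883e-01,  1.98567337e-01,  2.81411570e-05]), 'wrist_force': array([0.0374054 , 0.00866511, 0.46012391]), 'wrist_torque': array([-0.00252252, -0.05073985,  0.00175431]), 'finger_force': 0.0, 'grip_width': 0.08536984891755103}
```

View pics/top0.png

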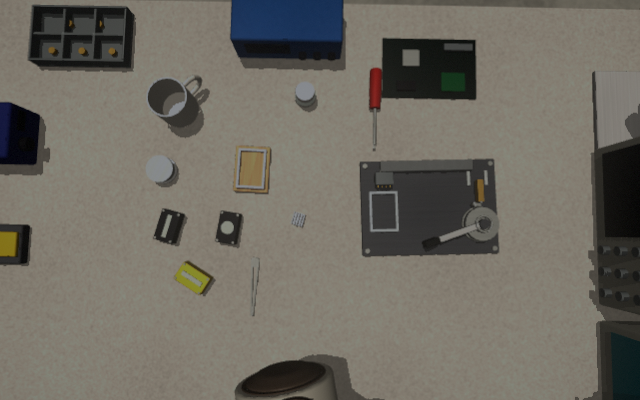

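View pics/scene0.png

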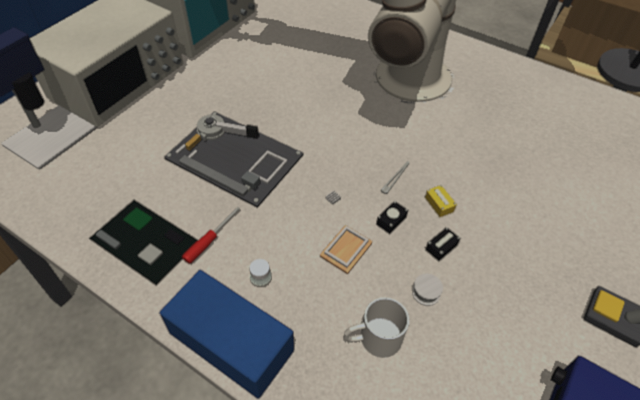

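The top view shows these candidates:
- black bar module at (169,226)
- black disc module at (229,228)
- yellow look-alike at (193,278), to be left alone
- reject nest at (252,169)
- pass nest at (384,211)
- pivot at (482,223)
- pad at (431,243)

In the scene view the disc module is at (392,217), the bar module at (443,243) and the yellow one at (441,200). The two black ones fit the description. I'll confirm them in one enlarged crop and triangulate.

```bash
cat > h.py <<'E'
import numpy as np,cv2
from bench import arm
def ray(c,uv):
    K=np.array([[c["fx"],0,c["cx"]],[0,c["fy"],c["cy"]],[0,0,1]])
    p=cv2.undistortPoints(np.array([[uv]],float),K,np.array([c["k1"],0,0,0,0.]))[0,0]
    T=np.array(c["cam_to_world"]); d=T[:3,:3]@[p[0],p[1],1]
    return T[:3,3],d/np.linalg.norm(d)
def plane(c,uv,z):
    o,d=ray(c,uv); return o+d*(z-o[2])/d[2]
def tri(rays):
    A=sum(np.eye(3)-np.outer(d,d) for o,d in rays); b=sum((np.eye(3)-np.outer(d,d))@o for o,d in rays)
    return np.linalg.solve(A,b)
def proj(c,P):
    T=np.linalg.inv(np.array(c["cam_to_world"])); p=T[:3,:3]@P+T[:3,3]; x=p[:2]/p[2]; x=x*(1+c["k1"]*(x@x))
    return x*[c["fx"],c["fy"]]+[c["cx"],c["cy"]]
E
python3 - <<'E'
from h import *
t=arm.calibration("top");s=arm.calibration("scene")
for n,a,b in[("disc",(228,228),(393,213)),("bar",(167.5,226),(443,239)),("rejnest",(252,169),(347,247)),("passnest",(384,211),(267,166)),("pivot",(482,223),(210,124)),("pad",(431,243),(252,131)),("heat",(299,219),(333,197)),("spool",(160,166),(428,286))]:
    print(n,np.round(tri([ray(t,a),ray(s,b)]),3))
a=cv2.imread("pics/top0.png");b=cv2.imread("pics/scene0.png")
cv2.imwrite("pics/crop0.png",np.vstack([cv2.resize(a[190:300,140:320],(720,440))[:300],cv2.resize(b[180:260,320:500],(675,300)) if 0 else cv2.copyMakeBorder(cv2.resize(b[180:260,360:500],(525,300)),0,0,0,195,0)]))
E
```

```text
disc [0.479 0.193 0.025]
bar [0.481 0.313 0.028]
rejnest [0.603 0.151 0.008]
passnest [ 0.521 -0.124  0.015]
pivot [ 0.5   -0.319  0.03 ]
pad [ 0.458 -0.217  0.029]
heat [0.501 0.051 0.002]
spool [0.602 0.336 0.03 ]
```

View pics/crop0.png

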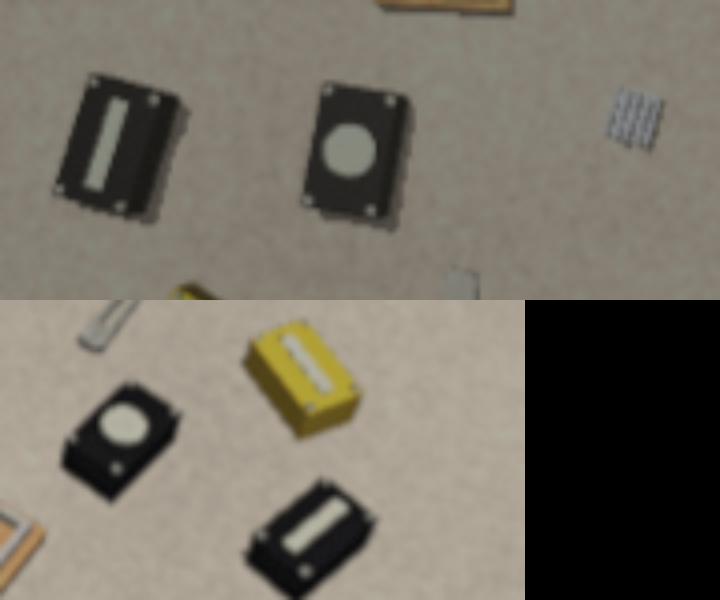

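The crop confirms it: the black box with the disc tag (left in the scene view) and the black box with the bar tag (lower right). The yellow one is the decoy. I'll move over the jig for close wrist views.

```bash
python3 -m inch '[-1,0.85,-0.73,0,0.127,-1,0.85,-0.73,0,0.127,-1,0.85,-0.73,0,0.127,-1,0.85,-0.73,0,0.127]'
python3 -m inch '[-1,0.69,-0.77,0,0,-1,0.69,-0.77,0,0,-1,0.69,-0.77,0,0]'
python3 -m inch '[-1,0.69,-0.77,0,0,-1,0.69,-0.77,0,0,-1,0.69,-0.77,0,0]'
python3 -m inch '[-1,0.69,-0.77,0,0,-1,0.69,-0.77,0,0,-1,0.69,-0.77,0,0,-1,0.69,-0.77,0,0]'
python3 - <<'E'
from h import *
o=arm.get_obs();c=arm.calibration("wrist");im=arm.snapshot("wrist")
cv2.imwrite("pics/w1.png",im[:,:,::-1]);np.save("w1.npy",c,allow_pickle=True)
print(c,o["position"],o["tool_rot"],o["joints"])
E
```

```text
time_s: 0.5
position: [0.2745, -0.4275, 0.2389]
tool_rot: [-0.0, 1.0, 0.002, -0.0]
wrist_force: [0.3, 0.3, 0.2]
grip_width: 0.0853
finger_force: 0.0
time_s: 0.8
position: [0.3448, -0.3498, 0.2391]
tool_rot: [-0.001, 1.0, 0.004, 0.0]
wrist_force: [-0.1, 0.3, 0.3]
grip_width: 0.0858
finger_force: 0.0
time_s: 1.1
position: [0.4137, -0.273, 0.2392]
tool_rot: [-0.001, 1.0, 0.004, 0.0]
wrist_force: [-0.7, 0.3, -0.4]
grip_width: 0.0856
finger_force: 0.0
time_s: 1.5
position: [0.4806, -0.1989, 0.239]
tool_rot: [0.0, 1.0, 0.002, -0.0]
wrist_force: [-0.3, 0.3, -0.9]
grip_width: 0.0856
finger_force: 0.0
{'fx': 285.98138212883924, 'fy': 285.98138212883924, 'cx': 318.46641060773624, 'cy': 200.5016805914265, 'k1': -0.022389251757340415, 'cam_to_world': array([[ 3.79103992e-03, -9.54073325e-01, -2.99549192e-01,
         5.57693557e-01],
       [-9.99992659e-01, -3.44993226e-03, -1.66758504e-03,
        -1.98092029e-01],
       [ 5.57573983e-04,  2.99553315e-01, -9.54079400e-01,
         3.73511657e-01],
       [ 0.00000000e+00,  0.00000000e+00,  0.00000000e+00,
         1.00000000e+00]])} [ 0.480636   -0.19894242  0.23901135] [ 3.20389451e-04  9.99998394e-01  1.71456364e-03 -4.11735553e-04] [-6.24443346e-01  1.63109150e-02  1.74920387e+00 -1.02103498e-03
  1.37636970e+00  9.43121265e-01]
```

View pics/w1.png

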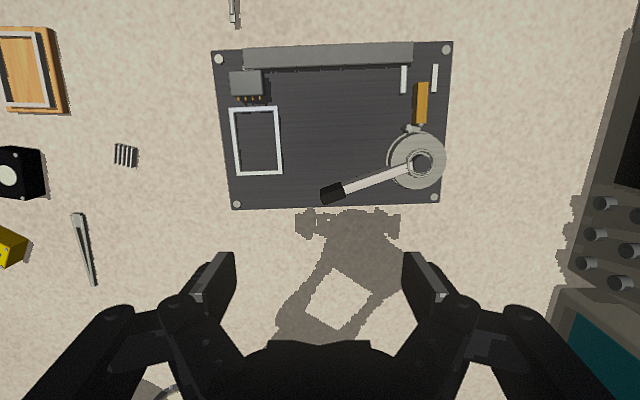

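The wrist view shows the jig with corners at (212,50), (452,41), (439,203) and (233,210), and the pass nest rim at (229,108)-(283,174). The tensioner pad is at (332,193) and the pivot at (420,162). Next I'll move over the modules, taking a second view on the way.

```bash
cat > snap.py <<'E'
import sys
from h import *
n=sys.argv[1];c=arm.calibration("wrist");im=arm.snapshot("wrist")
cv2.imwrite(f"pics/{n}.png",im[:,:,::-1]);np.save(n+".npy",c,allow_pickle=True)
E
python3 -m inch '[-1,0,-1,0,0,-1,0,-1,0,0,-1,0,-1,0,0]' >/dev/null
python3 -m inch '[-1,0,-1,0,0,-1,0,-1,0,0,-1,0,-1,0,0,-1,0,-1,0,0]' >/dev/null
python3 snap.py w2
python3 -m inch '[-1,0,-1,0,0,-1,0,-1,0,0,-1,0,-1,0,0]' >/dev/null
python3 -m inch '[-1,0,-1,0.5,0,-1,0,-1,0.5,0,-1,0,-1,0.5,0,-1,0,-1,0.5,0]'
python3 snap.py w3
```

```text
time_s: 3.0
position: [0.4802, 0.2007, 0.188]
tool_rot: [0.001, 1.0, 0.0, -0.001]
wrist_force: [0.6, -0.3, 0.4]
grip_width: 0.0852
finger_force: 0.0
```

View pics/w3.png

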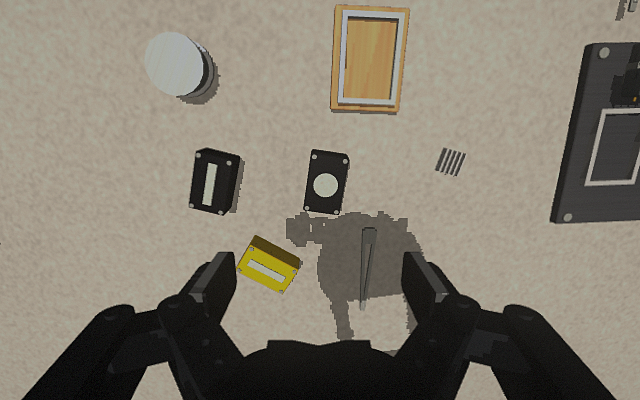

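View pics/w2.png

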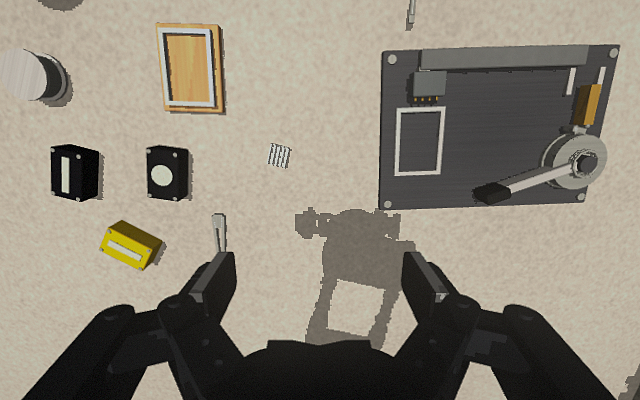

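w3 shows the bar module at (210,183), the disc module at (326,184), the reject nest at (370,57) and the pass nest's near edge at (615,148). w2 has all of these together: disc (161,175), bar (66,175), reject nest (188,68), pass nest (419,141), pad (490,193). I'll measure by fitting contours in both views.

```bash
cat > meas.py <<'E'
from h import *
L=lambda n:np.load(n+".npy",allow_pickle=True).item()
def blob(n,box,thr=150,sat=60):
    im=cv2.imread(f"pics/{n}.png"); x0,y0,x1,y1=box; r=im[y0:y1,x0:x1]
    hsv=cv2.cvtColor(r,cv2.COLOR_BGR2HSV); m=((hsv[...,2]>thr)&(hsv[...,1]<sat)).astype(np.uint8)
    k,l,st,ce=cv2.connectedComponentsWithStats(m); i=1+np.argmax(st[1:,4]); m=(l==i).astype(np.uint8)
    c=max(cv2.findContours(m,cv2.RETR_EXTERNAL,cv2.CHAIN_APPROX_NONE)[0],key=len)[:,0]+[x0,y0]
    return c.astype(float)
def fit(n,box,z,**k):
    c=L(n); P=np.array([plane(c,p,z)[:2] for p in blob(n,box,**k)])
    (ctr,wh,a)=cv2.minAreaRect((P*1000).astype(np.float32))
    B=cv2.boxPoints((ctr,wh,a)); e=[B[1]-B[0],B[2]-B[1]]; e=max(e,key=np.linalg.norm)
    an=np.degrees(np.arctan2(e[1],e[0])); an=(an+90)%180-90
    ctr=np.array(ctr)/1000
    return ctr,np.round(wh,1),round(an,1),(c["cam_to_world"][:3,3],np.r_[ctr,z]-c["cam_to_world"][:3,3])
def both(name,z,views,**k):
    rs=[]
    for n,b in views:
        ctr,wh,an,(o,d)=fit(n,b,z,**k); rs.append((o,d/np.linalg.norm(d))); print(name,n,np.round(ctr,4),wh,an)
    if len(rs)>1: print("   tri",np.round(tri(rs),4))
if __name__=="__main__":
    both("disc",.031,[("w3",(312,168,340,202)),("w2",(147,160,176,190))])
    both("bar",.031,[("w3",(200,160,221,208)),("w2",(59,154,75,197))])
    both("rej",.020,[("w3",(335,8,404,108)),("w2",(162,29,214,108))])
    both("pass",.020,[("w1",(224,104,288,180)),("w2",(391,104,450,180))])
    t=[("w1",[(219,59),(446,49),(434,198),(237,204)]),("w2",[(392,59),(614,50),(581,198),(388,204)])]
    for n,q in t:
        P=np.array([plane(L(n),p,.013)[:2] for p in q]); print("jig screws",n,np.round(P,4).tolist())
    for nm,a,b in[("pivot",(421,162),(585,163)),("pad",(332,193),(490,193))]:
        print(nm,np.round(tri([ray(L("w1"),a),ray(L("w2"),b)]),4))
    for n,q in[("disc",[(313,154),(346,157),(307,208),(340,211)]),("bar",[(201,155),(235,160),(195,207),(227,213)])]:
        P=np.array([plane(L("w3"),p,.03)[:2] for p in q]); v=P[0]-P[2]+P[1]-P[3]
        print(n,"screws c",np.round(P.mean(0),4),"ang",np.degrees(np.arctan2(v[1],v[0])))
E
python3 meas.py
```

```text
disc w3 [0.4826 0.1939] [24.3 24.9] -44.3
disc w2 [0.4825 0.1943] [24.5 24.9] -49.6
   tri [0.4827 0.1939 0.0318]
bar w3 [0.4833 0.3162] [ 8.6 45.3] -14.7
bar w2 [0.4831 0.3157] [ 7.6 45.2] -14.9
   tri [0.4829 0.3167 0.0299]
rej w3 [0.6054 0.1516] [57.9 81.7] -2.1
rej w2 [0.6048 0.1518] [58.  81.7] -2.2
   tri [0.6051 0.1517 0.0203]
pass w1 [ 0.5219 -0.1219] [81.9 57.8] 2.5
pass w2 [ 0.522  -0.1221] [81.8 57.7] 2.3
   tri [ 0.522  -0.122   0.0203]
jig screws w1 [[0.6149, -0.0835], [0.6267, -0.3439], [0.4485, -0.3515], [0.4392, -0.0905]]
jig screws w2 [[0.6153, -0.0839], [0.6291, -0.3446], [0.4483, -0.353], [0.4396, -0.0919]]
pivot [ 0.5007 -0.3191  0.0401]
pad [ 0.4599 -0.2155  0.0303]
disc screws c [0.4841 0.1926] ang -5.621787909445416
bar screws c [0.4827 0.3109] ang -13.366793724713188
```

Run:
```python
from meas import *
for n,name,b in[("w3","disc",(304,146,352,218)),("w3","bar",(188,144,244,218)),("w2","disc",(145,143,190,203)),("w2","bar",(49,141,100,203))]:
    im=cv2.imread(f"pics/{n}.png",0)[b[1]:b[3],b[0]:b[2]]
    k,l,st,ce=cv2.connectedComponentsWithStats((im>95).astype(np.uint8))
    for s,q in zip(st[1:],ce[1:]):
        if 3<s[4]<30: print(n,name,s[4],np.round(q+b[:2],1),np.round(plane(L(n),q+b[:2],.03)[:2],4))
```

```text
w3 disc 19 [313.8 156.4] [0.5124 0.2058]
w3 disc 18 [344.7 160.9] [0.5078 0.174 ]
w3 disc 16 [306.2 208.1] [0.4565 0.2142]
w3 bar 16 [228.5 162.5] [0.5061 0.2938]
w3 bar 26 [240.  166.1] [0.5023 0.2822]
w3 bar 11 [236.1 185.7] [0.4814 0.288 ]
w3 bar 5 [234.2 194. ] [0.4723 0.2908]
w3 bar 16 [232.7 203.5] [0.4616 0.2934]
w2 disc 14 [174.5 154.5] [0.5076 0.1744]
w2 bar 15 [ 78.1 156.5] [0.5056 0.2941]
```

Both modules and both nests are measured to within about 1 mm, with heights matching the text. The disc module is at (0.4826, 0.194) with yaw -8.5°, and the bar module at (0.483, 0.316) with yaw -14.8°. I'll grasp the disc module first.

```bash
python3 -m inch '[-1,0.02,0.07,0.5,0.047,-1,0.02,0.07,0.8,0.047,-1,0.02,0.07,0.8,0.047]'
python3 -m inch '[-1,0,0,0.5,0,-1,0,0,0.89,0,-1,0,0,0.89,0,-1,0,0,0.89,0]'
python3 -m inch '[1,0,0,0,0,1,0,0,0,0,1,0,0,0,0,1,0,0,0,0,1,0,0,0,0,1,0,0,0,0,1,0,0,0,0,1,0,0,0,0]' 40
```

```text
time_s: 3.35
position: [0.4799, 0.1919, 0.1059]
tool_rot: [0.001, 0.997, -0.075, -0.004]
wrist_force: [-0.1, 0.5, -1.1]
grip_width: 0.0856
finger_force: 0.0
time_s: 3.75
position: [0.484, 0.1942, 0.0225]
tool_rot: [-0.0, 0.997, -0.074, 0.001]
wrist_force: [0.4, 0.0, -0.0]
grip_width: 0.0857
finger_force: 0.0
time_s: 4.55
position: [0.4836, 0.1951, 0.0222]
tool_rot: [-0.0, 0.997, -0.073, 0.001]
wrist_force: [-0.6, -1.1, 7.5]
grip_width: 0.039
finger_force: 41.0
```

```bash
python3 -m inch '[1,0,0,-0.3,0,1,0,0,-0.7,-0.04,1,0,0,-1,-0.06]'
python3 -m inch '[1,0.06,0.4,0,0,1,0.06,0.8,0,0,1,0.06,0.8,0,0]' >/dev/null
python3 -m inch '[1,0.07,0.4,0,0,1,0.07,0.8,0,0,1,0.07,0.8,0,0]' >/dev/null
python3 -m inch '[1,0.07,0.4,0,0,1,0.07,0.8,0,0,1,0.07,0.8,0,0]' >/dev/null
python3 -m inch '[1,0.06,0.4,0,0,1,0.06,0.78,0,0,1,0.06,0.78,0,0,1,0.06,0.78,0,0,1,0.06,0.78,0,0]'
python3 snap.py w4
python3 - <<'E'
from bench import arm; print(arm.get_obs()["position"],arm.get_obs()["tool_rot"])
E
```

```text
time_s: 4.85
position: [0.4826, 0.195, 0.1228]
tool_rot: [-0.0, 1.0, 0.023, 0.001]
wrist_force: [-0.0, -0.2, -0.9]
grip_width: 0.0391
finger_force: 41.0
time_s: 6.25
position: [0.5211, -0.1201, 0.12]
tool_rot: [-0.001, 1.0, 0.021, -0.0]
wrist_force: [-0.3, -0.1, -0.4]
grip_width: 0.0397
finger_force: 41.3
[ 0.52117056 -0.12008949  0.12008492] [-3.87539065e-04  9.99765859e-01  2.16330168e-02 -2.98003452e-04]
```

View pics/w4.png

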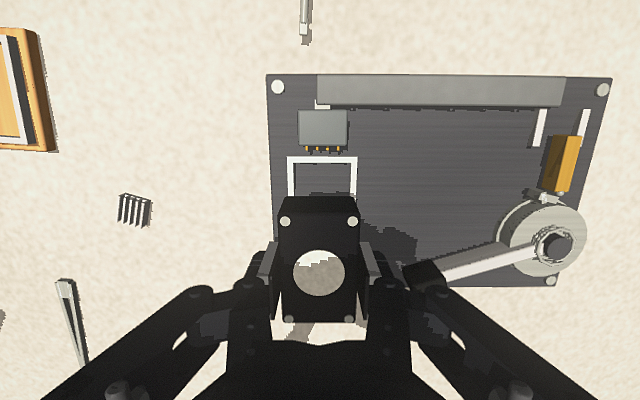

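The held disc module hangs level between the fingers, with its tag at (319,273). The pass nest rim is just ahead of it at (288-357,157). I'll compute the module's offset in the hand.

Run:
```python
from meas import *
for z in(.127,.129,.131):
    print(z,[np.round(v,4) if not isinstance(v,tuple) else '' for v in fit("w4",(290,245,350,300),z,thr=80)])
    print([np.round(plane(L("w4"),p,z-.001)[:2],4) for p in[(285,222),(353,222),(289,319),(349,320)]])
both("pass",.020,[("w1",(224,104,288,180)),("w2",(391,104,450,180))])
```

```text
0.127 [array([ 0.5194, -0.1197]), array([26.1, 26.1]), np.float32(2.5), '']
[array([ 0.5462, -0.1024]), array([ 0.5477, -0.1352]), array([ 0.4896, -0.105 ]), array([ 0.4904, -0.1376])]
0.129 [array([ 0.5207, -0.1197]), array([25.7, 25.7]), np.float32(2.5), '']
[array([ 0.547 , -0.1026]), array([ 0.5484, -0.1349]), array([ 0.4913, -0.1051]), array([ 0.492 , -0.1373])]
0.131 [array([ 0.5219, -0.1196]), array([25.3, 25.2]), np.float32(2.5), '']
[array([ 0.5478, -0.1028]), array([ 0.5492, -0.1346]), array([ 0.493 , -0.1053]), array([ 0.4937, -0.137 ])]
pass w1 [ 0.5219 -0.1219] [81.9 57.8] 2.5
pass w2 [ 0.522  -0.1221] [81.8 57.7] 2.3
   tri [ 0.522  -0.122   0.0203]
```

```bash
python3 -m inch '[1,0.015,0.023,0.2,0,1,0.015,0.023,0.5,0,1,0.015,0.023,0.7,0,1,0.015,0.023,0.8,0,1,0.015,0.023,0.84,0,1,0.015,0.023,0.84,0,1,0.015,0.023,0.84,0]'
```

```text
time_s: 7.0
position: [0.5239, -0.1242, 0.0375]
tool_rot: [0.001, 1.0, 0.021, 0.001]
wrist_force: [0.2, -0.3, -1.4]
grip_width: 0.0389
finger_force: 41.3
```

```bash
for i in a b; do python3 snap.py w5$i
python3 - <<'E'
from bench import arm; o=arm.get_obs();print(o["position"],o["wrist_force"])
E
done
python3 - <<'E'
from meas import *
for n in("w5a","w5b"): print([np.round(v,4) if not isinstance(v,tuple) else '' for v in fit(n,(290,245,350,300),.046,thr=80)],[np.round(v,4) if not isinstance(v,tuple) else '' for v in fit(n,(270,130,370,262),.020,thr=130)])
E
```

```text
[ 0.52394902 -0.12433874  0.03756456] [ 1.2037231  -0.5298578  -1.07387194]
[ 0.52390283 -0.12441467  0.03751459] [ 0.01870249 -0.07152385 -0.65225261]
[array([ 0.5231, -0.1238]), array([25.8, 25.7]), np.float32(2.4), ''] [array([ 0.5812, -0.1189]), array([20.5, 40. ]), np.float32(-87.6), '']
[array([ 0.5231, -0.1239]), array([25.8, 25.8]), np.float32(2.4), ''] [array([ 0.5812, -0.119 ]), array([20.5, 40.1]), np.float32(-87.6), '']
```

View pics/w5b.png

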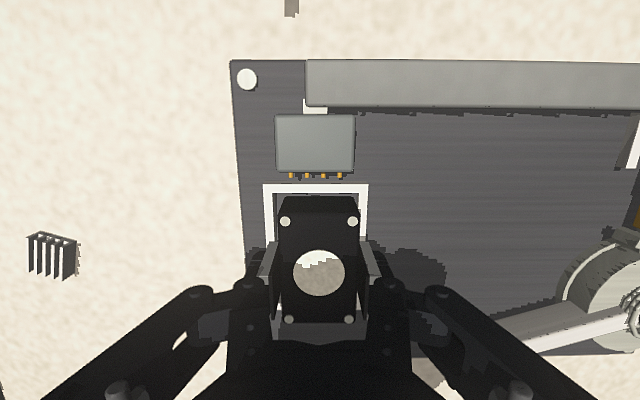

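The module is over the nest: rim far corners at (263,184) and (368,184), tag at (319,273). It sits about 2 mm off toward -y. I'll correct that, lower and release.

```bash
python3 -m inch '[1,-0.011,-0.018,0,0,1,-0.011,-0.018,0,0,1,-0.011,-0.018,0.015,0,1,-0.011,-0.018,0.03,0,1,-0.011,-0.018,0.03,0,1,-0.011,-0.018,0.03,0]'
```

```text
time_s: 7.7
position: [0.522, -0.1224, 0.0342]
tool_rot: [-0.0, 1.0, 0.021, -0.0]
wrist_force: [-2.5, 0.7, 7.2]
grip_width: 0.0389
finger_force: 42.3
```

```bash
python3 -m inch '[-0.5,0,0,0,0,-0.5,0,0,0,0,-0.5,0,0,0,0,-0.5,0,0,0,0]'
python3 -m inch '[-0.5,0,0,-0.3,0,-0.5,0,0,-0.7,0,-0.5,0,0,-1,0,-0.5,0,0,-1,0]'
python3 snap.py w6
python3 - <<'E'
from meas import *
both("disc",.043,[("w6",(285,230,355,300))],thr=80)
both("pass",.02,[("w6",(270,140,380,350))],thr=150)
E
```

```text
time_s: 8.1
position: [0.5217, -0.1223, 0.0331]
tool_rot: [-0.0, 1.0, 0.021, -0.0]
wrist_force: [-0.2, -0.5, -0.2]
grip_width: 0.0642
finger_force: 0.0
time_s: 8.5
position: [0.5251, -0.1238, 0.1385]
tool_rot: [0.002, 1.0, 0.021, 0.004]
wrist_force: [2.1, -0.1, 0.3]
grip_width: 0.0641
finger_force: 0.0
disc w6 [ 0.4563 -0.1277] [45.2 65.2] -87.8
pass w6 [ 0.438  -0.0962] [ 35.8 149.2] -0.5
```

View pics/w6.png

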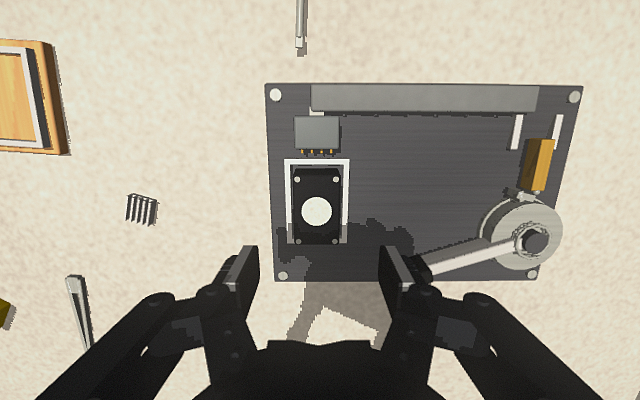

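The disc module is in the pass nest, level within the rim, with its tag at (317,211). Next is the bar module.

```bash
python3 -m inch '[-1,-0.04,-0.44,0,0,-1,-0.04,-0.88,0,0,-1,-0.04,-0.88,0,0]' >/dev/null
python3 -m inch '[-1,-0.04,-0.44,0,0,-1,-0.04,-0.88,0,0,-1,-0.04,-0.88,0,0]' >/dev/null
python3 -m inch '[-1,-0.04,-0.44,0,0,-1,-0.04,-0.88,0,0,-1,-0.04,-0.88,0,0]' >/dev/null
python3 -m inch '[-1,-0.04,-0.44,0,0,-1,-0.04,-0.88,0,0,-1,-0.04,-0.88,0,0]' >/dev/null
python3 -m inch '[-1,-0.04,-0.44,0,0.04,-1,-0.04,-0.88,0,0.095,-1,-0.04,-0.88,0,0.095,-1,-0.04,-0.88,0,0.095,-1,-0.04,-0.88,0,0.095]'
python3 snap.py w7
python3 - <<'E'
from meas import *
both("disc",.043,[("w6",(299,193,337,231))],thr=120)
q=proj(L("w7"),np.array([.4832,.316,.031]));print(q); q=q.astype(int)
both("bar",.031,[("w7",(q[0]-16,q[1]-40,q[0]+17,q[1]+41)),("w3",(200,160,221,208))],thr=130)
print(arm.get_obs()["position"])
E
```

```text
time_s: 10.25
position: [0.4838, 0.3147, 0.1325]
tool_rot: [0.001, 0.992, -0.128, -0.0]
wrist_force: [0.2, -0.5, 0.4]
grip_width: 0.0854
finger_force: 0.0
disc w6 [ 0.5212 -0.1218] [25.2 25.6] -87.7
[317.77579916 204.57521367]
bar w7 [0.4869 0.3153] [ 8.  38.1] -14.7
bar w3 [0.4832 0.3162] [ 8.7 45.6] -14.7
   tri [0.4851 0.3156 0.0314]
[0.483848   0.31471865 0.13274879]
```

```bash
python3 -m inch '[-1,0,-0.01,0.4,0,-1,0,-0.01,0.6,0,-1,0,-0.01,0.6,0]' 
python3 -m inch '[-1,0,0,0.25,0,-1,0,0,0.5,0,-1,0,0,0.5,0,-1,0,0,0.5,0]'
python3 -m inch '[1,0,0,0,0,1,0,0,0,0,1,0,0,0,0,1,0,0,0,0,1,0,0,0,0,1,0,0,0,0,1,0,0,0,0]' 40
```

```text
time_s: 10.6
position: [0.4813, 0.315, 0.0697]
tool_rot: [0.002, 0.992, -0.129, -0.003]
wrist_force: [0.2, -1.0, -0.1]
grip_width: 0.0852
finger_force: 0.0
time_s: 11.0
position: [0.4845, 0.3171, 0.0245]
tool_rot: [-0.0, 0.992, -0.128, 0.0]
wrist_force: [0.3, -1.1, 0.4]
grip_width: 0.0855
finger_force: 0.0
time_s: 11.7
position: [0.4847, 0.3178, 0.0246]
tool_rot: [-0.0, 0.992, -0.128, 0.001]
wrist_force: [-0.5, -0.6, 6.9]
grip_width: 0.0389
finger_force: 42.0
```

```bash
python3 -m inch '[1,0,0,-0.3,0,1,0,0,-0.7,-0.04,1,0,0,-1,-0.07,1,0,0,-1,-0.07]'
python3 -m inch '[1,0.32,0.4,0,0,1,0.64,0.81,0,0,1,0.64,0.81,0,0,1,0.64,0.81,0,0]' >/dev/null
python3 -m inch '[1,0.32,0.4,0,0,1,0.64,0.81,0,0,1,0.64,0.81,0,0,1,0.64,0.81,0,0,1,0.64,0.81,0,0]'
python3 snap.py w8
python3 - <<'E'
from meas import *
o=arm.get_obs();p=o["position"]; print(p,o["tool_rot"])
for d in(-.001,.001): both("bar",p[2]-.0246+.031+d,[("w8",(285,225,355,312))],thr=80)
E
```

```text
time_s: 12.1
position: [0.4869, 0.3189, 0.1286]
tool_rot: [-0.002, 1.0, -0.018, 0.005]
wrist_force: [0.9, 0.9, 0.3]
grip_width: 0.0385
finger_force: 41.3
time_s: 13.0
position: [0.6042, 0.1525, 0.1224]
tool_rot: [-0.0, 1.0, -0.018, -0.001]
wrist_force: [-1.0, 0.7, -0.9]
grip_width: 0.0388
finger_force: 41.3
[0.60421759 0.15265315 0.12258317] [-1.96420231e-04  9.99845816e-01 -1.75338133e-02 -9.33539914e-04]
bar w8 [0.6032 0.1531] [ 8.9 46.1] -1.5
bar w8 [0.6044 0.1531] [ 8.8 45.4] -1.5
```

```bash
python3 -m inch '[1,0.012,0.014,0.2,0,1,0.012,0.014,0.5,0,1,0.012,0.014,0.7,0,1,0.012,0.014,0.8,0.003,1,0.012,0.014,0.82,0.003,1,0.012,0.014,0.82,0.003,1,0.012,0.014,0.82,0.003]'
python3 snap.py w9
python3 - <<'E'
from meas import *
o=arm.get_obs();p=o["position"]; print(p,o["wrist_force"])
both("bar",p[2]-.0246+.031,[("w9",(285,225,355,312))],thr=80)
both("rej",.020,[("w9",(240,150,390,262))],thr=110)
im=cv2.imread("pics/w9.png");cv2.imwrite("pics/w9c.png",cv2.resize(im[130:350,200:440],(720,600)))
E
```

```text
time_s: 13.75
position: [0.6079, 0.1498, 0.0428]
tool_rot: [-0.0, 1.0, -0.023, 0.001]
wrist_force: [-0.2, -0.3, -1.1]
grip_width: 0.0386
finger_force: 41.2
[0.60792972 0.14966139 0.0428735 ] [-0.97913891 -0.69366713  0.16485236]
bar w9 [0.6074 0.1504] [ 8.8 45.7] -2.1
rej w9 [0.6305 0.1522] [91.5 68.2] 87.4
```

```bash
python3 -m inch '[1,-0.024,-0.013,0,0,1,-0.024,-0.013,0,0,1,-0.024,-0.013,0.03,0,1,-0.024,-0.013,0.045,0,1,-0.024,-0.013,0.06,0,1,-0.024,-0.013,0.065,0,1,-0.024,-0.013,0.065,0]'
```

```text
time_s: 14.5
position: [0.6045, 0.1508, 0.0366]
tool_rot: [0.0, 1.0, -0.023, -0.0]
wrist_force: [-6.4, -1.5, 11.7]
grip_width: 0.0386
finger_force: 42.7
```

```bash
python3 -m inch '[-0.5,0,0,0,0,-0.5,0,0,0,0,-0.5,0,0,0,0,-0.5,0,0,0,0]'
python3 -m inch '[-0.5,0,0,-0.3,0,-0.5,0,0,-0.7,0,-0.5,0,0,-1,0,-0.5,0,0,-1,0,-0.5,0,0,-1,0]'
python3 snap.py w10
python3 - <<'E'
from meas import *
q=proj(L("w10"),np.array([.605,.1517,.043])).astype(int);print(q)
both("bar",.043,[("w10",(q[0]-12,q[1]-35,q[0]+13,q[1]+36))],thr=110)
im=cv2.imread("pics/w10.png");a,b=q
cv2.imwrite("pics/w10c.png",cv2.resize(im[b-80:b+80,a-107:a+107],(800,598)))
E
```

```text
time_s: 14.9
position: [0.6044, 0.1508, 0.0345]
tool_rot: [-0.0, 1.0, -0.023, -0.0]
wrist_force: [-0.7, -0.3, 0.2]
grip_width: 0.0641
finger_force: 0.0
time_s: 15.4
position: [0.6048, 0.1508, 0.1353]
tool_rot: [-0.0, 1.0, -0.023, 0.001]
wrist_force: [0.1, 0.1, -0.6]
grip_width: 0.0644
finger_force: 0.0
[318 207]
bar w10 [0.6041 0.1514] [ 9.  45.1] -2.6
```

View pics/w10c.png

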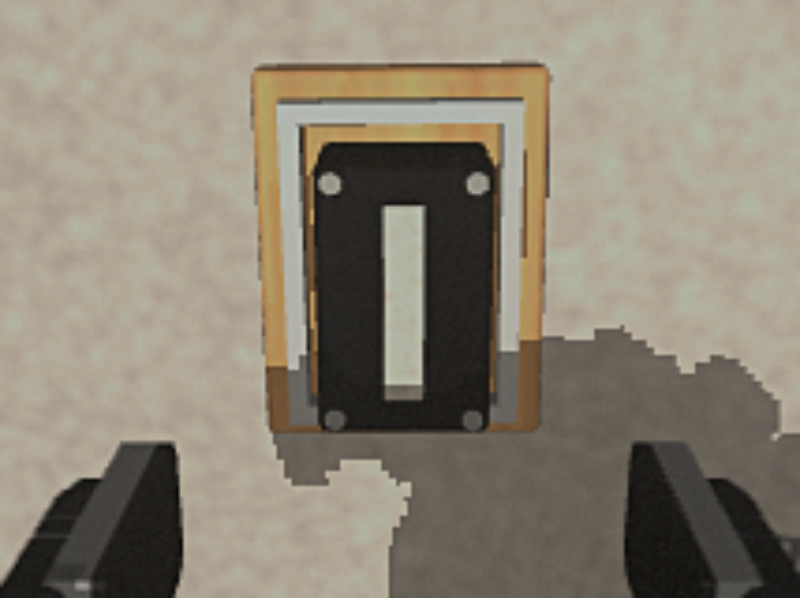

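The bar module lies level in the reject nest, centred on the rim, 1 mm off. Next I'll close the fingers and move in front of the tensioner pad, and calibrate an arm-angle reader on the earlier pictures.

```bash
python3 -m inch '[1,-0.24,0.47,0,0,1,-0.47,0.94,0,0,1,-0.47,0.94,0,0]' >/dev/null
python3 -m inch '[1,-0.24,0.47,0,0,1,-0.47,0.94,0,0,1,-0.47,0.94,0,0]' >/dev/null
python3 -m inch '[1,-0.24,0.47,0,0,1,-0.47,0.94,0,0,1,-0.47,0.94,0,0]' >/dev/null
python3 -m inch '[1,-0.24,0.47,0,0,1,-0.47,0.94,0,0,1,-0.47,0.94,0,0,1,-0.47,0.94,0,0,1,-0.47,0.94,0,0]'
python3 snap.py w11
cat > ang.py <<'E'
from meas import *
def theta(n,z=.040,piv=np.array([.5007,-.3191])):
    c=L(n); im=cv2.imread(f"pics/{n}.png"); hsv=cv2.cvtColor(im,cv2.COLOR_BGR2HSV)
    best=[]
    for a in np.radians(np.arange(40,130,.5)):   # mean brightness along each ray from the pivot
        q=[proj(c,np.r_[piv+r*np.array([np.cos(a),np.sin(a)]),z]) for r in np.arange(.040,.082,.003)]
        v=[hsv[int(y+.5),int(x+.5)] if 0<=x<639 and 0<=y<399 else (0,0,0) for x,y in q]
        best.append((np.degrees(a),np.mean([p[2]-p[1] for p in v])))
    b=np.array(best); w=b[b[:,1]>b[:,1].max()-25]; m=w[:,0].mean()
    return round(m,1),round(np.radians(110.7-m),3),round(b[:,1].max())
if __name__=="__main__":
    import sys
    for n in sys.argv[1:]: print(n,theta(n))
E
python3 ang.py w1 w2 w6 w11
```

```text
time_s: 16.85
position: [0.3997, -0.2147, 0.1341]
tool_rot: [-0.001, 1.0, -0.023, -0.0]
wrist_force: [0.0, 0.1, -0.3]
grip_width: -0.0
finger_force: 0.0
w1 (np.float64(111.0), np.float64(-0.005), 181)
w2 (np.float64(110.8), np.float64(-0.001), 164)
w6 (np.float64(111.0), np.float64(-0.005), 203)
w11 (np.float64(110.8), np.float64(-0.001), 195)
```

The angle reader gives 0.00 rad at rest in all views. Descend to pad height and make contact.

```bash
python3 -m inch '[1,0,0,0.4,0,1,0,0,0.6,0,1,0,0,0.6,0]' >/dev/null
python3 -m inch '[1,0,0,0.2,0,1,0,0,0.4,0,1,0,0,0.41,0,1,0,0,0.41,0]'
python3 -m inch '[1,0.2,0,0,0,1,0.35,0,0,0,1,0.45,0,0,0,1,0.55,0,0,0,1,0.65,0,0,0,1,0.65,0,0,0,1,0.65,0,0,0]'
python3 snap.py w12; python3 ang.py w12
```

```text
time_s: 17.6
position: [0.4, -0.2158, 0.0347]
tool_rot: [0.0, 1.0, -0.023, 0.0]
wrist_force: [-0.3, -0.3, 0.0]
grip_width: -0.0001
finger_force: 0.0
time_s: 18.3
position: [0.4631, -0.2181, 0.0338]
tool_rot: [-0.001, 1.0, -0.023, -0.002]
wrist_force: [-4.8, 1.3, 1.0]
grip_width: -0.0001
finger_force: 2.6
w12 (np.float64(100.0), np.float64(0.187), 226)ang.py:8: RuntimeWarning: overflow encountered in scalar subtract
  best.append((np.degrees(a),np.mean([p[2]-p[1] for p in v])))
```

```bash
sed -i 's/p\[2\]-p\[1\]/int(p[2])-int(p[1])/' ang.py
python3 -m inch '[1,0.07,0,0,0,1,0.14,0,0,0,1,0.21,0,0,0,1,0.28,0,0,0,1,0.35,0,0,0,1,0.42,0,0,0,1,0.42,0,0,0,1,0.42,0,0,0]'
python3 snap.py w13; python3 ang.py w12 w13
```

```text
time_s: 19.15
position: [0.5026, -0.2185, 0.032]
tool_rot: [-0.003, 1.0, -0.023, -0.004]
wrist_force: [-8.5, 4.1, -2.3]
grip_width: -0.0002
finger_force: 4.4
w12 (np.float64(100.0), np.float64(0.187), 226)
w13 (np.float64(78.2), np.float64(0.566), 225)
```

```bash
python3 -m inch '[1,0.04,0,0,0,1,0.08,0,0,0,1,0.1,0,0,0,1,0.1,0,0,0,1,0.1,0,0,0,1,0.1,0,0,0,1,0.1,0,0,0,1,0.1,0,0,0]'
python3 snap.py w14; python3 ang.py w14
python3 - <<'E'
from meas import *
for n in("scene","top"):
    cv2.imwrite(f"pics/{n}E.png",arm.snapshot(n)[:,:,::-1]); np.save(n+"E.npy",arm.calibration(n),allow_pickle=True)
    for nm,P in(("disc",[.5212,-.1218,.043]),("bar",[.6041,.1514,.043])):
        q=proj(L(n+"E"),np.array(P)).astype(int)
        both(nm,.043,[(n+"E",(q[0]-11,q[1]-14,q[0]+12,q[1]+15))],thr=130)
c=[cv2.imread(f"pics/top{i}.png",0).astype(int) for i in"0E"]
d=(abs(c[0]-c[1])>60).astype(np.uint8);k,l,st,ce=cv2.connectedComponentsWithStats(d)
print([(s[4],q.round().tolist()) for s,q in zip(st[1:],ce[1:]) if s[4]>25])
o=arm.get_obs();print(o["position"],o["wrist_force"],o["time_s"])
E
```

```text
time_s: 20.0
position: [0.5121, -0.2202, 0.032]
tool_rot: [-0.002, 1.0, -0.023, -0.005]
wrist_force: [-9.9, -1.8, -2.7]
grip_width: -0.0002
finger_force: 5.2
w14 (np.float64(71.2), np.float64(0.689), 225)
disc sceneE [ 0.5213 -0.1205] [25.7 23.4] 37.8
bar sceneE [0.5861 0.138 ] [28.1 47.6] -55.2
disc topE [ 0.5198 -0.1228] [20.  19.9] 0.5
bar topE [0.6026 0.1503] [ 5.8 40.9] -2.9
[(np.int32(485), [251.0, 169.0]), (np.int32(355), [475.0, 181.0]), (np.int32(352), [490.0, 194.0]), (np.int32(48), [475.0, 200.0]), (np.int32(347), [518.0, 245.0]), (np.int32(118), [385.0, 211.0]), (np.int32(114), [452.0, 213.0]), (np.int32(630), [170.0, 227.0]), (np.int32(541), [229.0, 228.0]), (np.int32(60), [463.0, 231.0]), (np.int32(195), [446.0, 247.0]), (np.int32(109), [461.0, 250.0]), (np.int32(1300), [400.0, 321.0]), (np.int32(187), [513.0, 276.0]), (np.int32(100), [510.0, 307.0]), (np.int32(2552), [287.0, 379.0])]
[ 0.51212018 -0.22017644  0.0319718 ] [-11.0080738   -0.23870355  -3.21258015] 20.15
```

The arm is held at about 0.69 rad with about 10 N. Both modules are on their nests, and the picture difference shows no bystander moved. I'll settle, check it is still, and hand in.

```bash
python3 -m inch '[1,0,0,0,0,1,0,0,0,0,1,0,0,0,0,1,0,0,0,0]'
python3 snap.py w15; python3 ang.py w15; python3 -c "
from bench import arm
print(arm.hand_in())"
```

```text
time_s: 20.55
position: [0.5121, -0.2202, 0.032]
tool_rot: [-0.002, 1.0, -0.023, -0.005]
wrist_force: [-10.8, -0.8, -3.6]
grip_width: 0.0004
finger_force: 5.2
w15 (np.float64(71.2), np.float64(0.689), 225)
the job is handed in; nothing more can be done
None
```

The job is handed in at 20.6 s of the 54 s allowed: the disc module is in the pass nest and the bar module in the reject nest, each about 1 mm off centre, and the tensioner is held at about 0.69 rad with about 10 N; the pawl's drop was inferred from the angle (0.69 against a click at 0.46), not measured, and the hand-in returned no verdict.

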